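# Unload inspected coils from a camera station's rail carriage

### The arm

A 6-joint arm with a two-finger parallel gripper is mounted at the origin on the work surface. World frame = base frame: x ahead of the robot, y to its left, z up, the work surface at z = 0. Lengths are in m, angles in degrees, forces in N, time in s.
With the tool pointing down it reaches from about 0.275 to 1 m from the base axis. Payload 8.4 kg.
Tool frame: the origin (TCP) lies midway between the tips of the shut fingers; the grasp point (between the pads) lies 19 mm behind it; z points along the fingers, y is the line along which they close (so a half turn about z gives the same grasp; the last joint's range is limited). The gripper opens to 85 mm and grips with 20 to 120 N. Pads are 22 mm wide; open, the fingers measure 114 mm over their backs; the gripper's body (76 mm by 85 mm) begins 54 mm behind the grasp point. The pads swing forward as they close: fully open they stand 13 mm farther back than shut.
Start: joints at [76.066, 20.225, 93.587, -0, 66.188, -0.138], TCP at [0.149, 0.607, 0.231] pointing down, gripper open.
Joint ranges: [-150.9, 150.9], [-52.94, 120.26], [3.33, 152.33], [-74.26, 254.26], [0, 154.13], [-172.89, 172.89]. Speed limits (degrees/s): [127.2, 127.2, 159.86, 180, 180, 180].

### API

Orientations are given as [roll, pitch, yaw] about the fixed x, y, z axes, in that order (R = Rz(yaw) Ry(pitch) Rx(roll)).
In Python, from bench import robot gives the robot as it stands. Calls block until the motion is done:
- robot.reach(position, orientation): joint-space move of the TCP to a pose.
- robot.move_straight(position, attitude=None, vel=0.15, contact_N=None): straight line of the TCP; attitude=None keeps the orientation; vel is the mean speed in m/s. With contact_N (N) it stops when the force on the tool has changed by that much, and returns True; else False.
- robot.set_joints(angles): joint-space move.
- robot.grip(opening, grip_force=None): opening from 0.0 (shut) to 1.0 (fully open); grip_force is the grip in N (None keeps the last); returns when the fingers have stopped.
- robot.pause(seconds).
- robot.ik(position, orientation): joint angles nearest the present ones, or None.
- robot.sense(): the state.
- robot.snapshot(name): name is "scene" or "top"; returns a dict with "frame" (480x640x3 uint8, blue, green, red), "depth" (480x640 float32, m along the optical axis (not along the pixel's ray), 0 where there is no reading), "vertical_fov" (degrees; the focal length in pixels is half the picture's height over the tangent of half this angle, whatever the lens; pixels are square), "cx", "cy" (the principal point, pixels), "R" (3x3) and "t" (3): a world point X has camera coordinates R X + t. Camera axes: x right, y down, z forward; pixel columns grow to the right and rows downward; lengths in m; the calibration is good to about 2 mm. A picture is of the moment at which its call begins.
A pose or a line that the arm cannot do raises robot.IKError and nothing moves.
- robot.hand_in(): hands the job in; it is judged then, once.
The state is a dict: "clock": time; "joint_pos": joint angles; "qvel": joint speeds; "joint_torque": joint torques, N m; "ee_pos": TCP position; "orientation": TCP orientation; "ft_force": force on the tool from outside, world axes, zero at the start; "torque": the same for the moment, N m; "finger_gap": opening from 0.0 (shut) to 1.0 (fully open); "grasp_force": force on a finger pad.
Only numpy, scipy, OpenCV 4.12 (cv2) and the standard library are available. Lean on these libraries where they do the work, as an engineer would, in place of code of your own. Each camera call takes 0.05 s, during which the arm holds its last target. There are 200 camera calls.

### The job

The coils on the rail carriage have been inspected. Swing the carriage's clamp lever fully open, slide the carriage out from under the camera head until its pointer lines up with the mark on the index block, clamp it there, then lift every coil up off its spindle and lay them all flat in the tray, side by side, not stacked. Then unclamp the empty carriage, push it fully home against its stop under the camera head and clamp it again; leave the camera head and the other things on the table alone.

Things in the scene. Friction and masses are not known exactly. Their poses are not given: they have to be found in the camera images.
- station: a straight aluminium optical rail, 580 long, 65 wide, 36 high, fixed to the table, with a black stop at each end. Origin: centre of its underside on the table. Its y axis runs along the rail (home end at +y, beneath the camera head), x across it away from the robot, z up; it may stand slightly turned
- carriage (a joint): slide of the rail carriage, m: 0 = fully home against its stop under the camera head, growing as the carriage slides along the station's -y direction; range 0 to 0.31. It runs stiffly (about 5 N) when unclamped and stays where it is left; clamped, it does not slide. The carriage carries a black plate 90 x 260, plate top 66 above the table, on which the spindles and the push post stand
- clamp_lever (a joint): the carriage's clamp lever, rad: 0 = clamped, pointing along the station's -y; 1.57 = fully open, pointing along the station's -x (towards the robot's side): it opens clockwise seen from above. It begins to clamp below about 0.57; stays where it is left, needs about 2 to 4 N at its knob, and its ends are hard stops
- lever_pivot (a point): point on the vertical axis of the clamp lever, 66 above the table, moves with the carriage; the knob circles it at radius 62
- lever_knob (a point): centre of the top face of the upright black knob at the end of the clamp lever: a cylinder of diameter 14, 32 tall (from 65 to 97 above the table), moves with the lever; below it the flat lever arm. It can be pinched from above and swung along its circle; it is fixed to the lever and turns with it
- push_post (a point): centre of the top face of the carriage's push post, a black round knob of diameter 22, 26 tall, on a thinner neck, top 106 above the table; grip it from above to slide the carriage. Moves with the carriage; 105 from the carriage's centre towards the station's -y
- pointer (a point): tip of the white pointer line at the middle of the carriage's far (station +x) edge, 66 above the table; moves with the carriage
- mark (a point): the black mark line across the top of the aluminium index block, which is clamped on the far flank of the rail, 48 above the table; the carriage is at the mark when pointer and mark have the same position along the station's y axis
- index: the index block, fixed on the rail's far flank; the origin lies on the rail's middle line at table level, at the mark's position along the rail; axes as the station's
- spindle_a (a point): foot of the steel spindle nearer the home end, on the carriage plate 66 above the table; the spindle is upright, diameter 12.7, 52 tall (top 118 above the table, bevelled); moves with the carriage
- spindle_b (a point): foot of the other spindle, alike, 95 from spindle_a along the station's -y, 100 from the push post
- coil1: a wound coil: copper winding between black flanges, outside diameter 56, bore diameter 17, 24 tall, about 0.19 kg. Origin: centre of its underside, z along the bore. Starts as the bottom coil on spindle_a
- coil2: coil like coil1; starts as the bottom coil on spindle_b
- coil3: coil like coil1; when present, starts on top of coil1 on spindle_a (underside 24 above the plate)
- coil4: coil like coil1; when present, starts on top of coil2 on spindle_b
- tray: a loose white open tray, 210 x 210 outside, 200 x 200 inside, rim 22 high, floor 5 thick, 0.7 kg. Origin: centre of its underside; x and y along its sides
- camera_head: the fixed camera head. Origin at table level under its lens: ring light of diameter 90 whose underside is 154 above the table, lens barrel and camera above it up to 342, and an arm to a post 165 away along the body's own +x (behind the rail). At home it stands over the middle between the two spindles and blocks the way up
- mirror_mount: bystander: a mirror mount on a steel post with a round foot of diameter 50, 103 tall, standing loose. Origin: centre of the foot's underside
- hex_driver: bystander: a driver 160 long with a black handle, lying loose
- mouse: bystander: a black computer mouse, 105 x 60 x 33. Origin: centre of its underside
- coil5: coil like coil1 from an earlier batch; when present, it already lies flat in the tray, near the corner at the tray's -x and +y, and stays in the tray
Mind the look-alikes: they are no part of the job. What is shaped like the coil2 but brown is not meant. There is more than one size of the index; the job needs the larger.

How it is judged (in metres and radians):
On the way, in this order (a step that is already met when the one before it is completed fails the run):
1. the clamp lever is swung fully open (value of joint clamp_lever above 1.2 rad), for 0.1 s.
2. the carriage stands with its pointer at the mark, clamped, the coils still on their spindles (y of pointer in the frame of index between -0.005 and 0.005 m and value of joint clamp_lever below 0.15 rad and horizontal distance between each of coil1, coil3 and spindle_a below 0.012 m and height (world z) of each of coil1, coil3, coil2, coil4 below 0.11 m and horizontal distance between each of coil2, coil4 and spindle_b below 0.012 m and velocity of joint carriage between -0.01 and 0.01 m/s), for 0.2 s.
3. every coil lies flat in the tray, the carriage still clamped at the mark (y of pointer in the frame of index between -0.005 and 0.005 m and value of joint clamp_lever below 0.15 rad and x of coil1 in the frame of tray between -0.076 and 0.076 m and y of coil1 in the frame of tray between -0.076 and 0.076 m and ((z of coil1 in the frame of tray below 0.011 m and angle between coil1's own z axis and vertical below 0.15 rad) or (z of coil1 in the frame of tray below 0.035 m and angle between coil1's own z axis and vertical above 2.99 rad)) and linear speed of each of coil1, coil2, coil3, coil4, coil5 below 0.05 m/s and x of coil2 in the frame of tray between -0.076 and 0.076 m and y of coil2 in the frame of tray between -0.076 and 0.076 m and ((z of coil2 in the frame of tray below 0.011 m and angle between coil2's own z axis and vertical below 0.15 rad) or (z of coil2 in the frame of tray below 0.035 m and angle between coil2's own z axis and vertical above 2.99 rad)) and x of coil3 in the frame of tray between -0.076 and 0.076 m and y of coil3 in the frame of tray between -0.076 and 0.076 m and ((z of coil3 in the frame of tray below 0.011 m and angle between coil3's own z axis and vertical below 0.15 rad) or (z of coil3 in the frame of tray below 0.035 m and angle between coil3's own z axis and vertical above 2.99 rad)) and x of coil4 in the frame of tray between -0.076 and 0.076 m and y of coil4 in the frame of tray between -0.076 and 0.076 m and ((z of coil4 in the frame of tray below 0.011 m and angle between coil4's own z axis and vertical below 0.15 rad) or (z of coil4 in the frame of tray below 0.035 m and angle between coil4's own z axis and vertical above 2.99 rad)) and x of coil5 in the frame of tray between -0.076 and 0.076 m and y of coil5 in the frame of tray between -0.076 and 0.076 m and ((z of coil5 in the frame of tray below 0.011 m and angle between coil5's own z axis and vertical below 0.15 rad) or (z of coil5 in the frame of tray below 0.035 m and angle between coil5's own z axis and vertical above 2.99 rad))), for 0.2 s.
4. the clamp lever is swung open again (value of joint clamp_lever above 1.2 rad), for 0.1 s.
At the end, for the whole second after the job is handed in: The carriage is home (within 5 mm of its stop) and clamped (lever within 0.15 rad of its clamped end); every coil lies flat (either face up, tilt under 0.15 rad) and still on the tray's floor (not on another coil or the rim, its centre within 76 mm of the tray's middle along both sides) (value of joint carriage below 0.005 m and value of joint clamp_lever below 0.15 rad and x of coil1 in the frame of tray between -0.076 and 0.076 m and y of coil1 in the frame of tray between -0.076 and 0.076 m and ((z of coil1 in the frame of tray below 0.011 m and angle between coil1's own z axis and vertical below 0.15 rad) or (z of coil1 in the frame of tray below 0.035 m and angle between coil1's own z axis and vertical above 2.99 rad)) and linear speed of each of coil1, coil2, coil3, coil4, coil5 below 0.05 m/s and x of coil2 in the frame of tray between -0.076 and 0.076 m and y of coil2 in the frame of tray between -0.076 and 0.076 m and ((z of coil2 in the frame of tray below 0.011 m and angle between coil2's own z axis and vertical below 0.15 rad) or (z of coil2 in the frame of tray below 0.035 m and angle between coil2's own z axis and vertical above 2.99 rad)) and x of coil3 in the frame of tray between -0.076 and 0.076 m and y of coil3 in the frame of tray between -0.076 and 0.076 m and ((z of coil3 in the frame of tray below 0.011 m and angle between coil3's own z axis and vertical below 0.15 rad) or (z of coil3 in the frame of tray below 0.035 m and angle between coil3's own z axis and vertical above 2.99 rad)) and x of coil4 in the frame of tray between -0.076 and 0.076 m and y of coil4 in the frame of tray between -0.076 and 0.076 m and ((z of coil4 in the frame of tray below 0.011 m and angle between coil4's own z axis and vertical below 0.15 rad) or (z of coil4 in the frame of tray below 0.035 m and angle between coil4's own z axis and vertical above 2.99 rad)) and x of coil5 in the frame of tray between -0.076 and 0.076 m and y of coil5 in the frame of tray between -0.076 and 0.076 m and ((z of coil5 in the frame of tray below 0.011 m and angle between coil5's own z axis and vertical below 0.15 rad) or (z of coil5 in the frame of tray below 0.035 m and angle between coil5's own z axis and vertical above 2.99 rad)) and linear speed of tray below 0.02 m/s); the robot touches nothing.
It fails at once if the carriage is forced along the rail while clamped (value of joint clamp_lever below 0.2 rad and (velocity of joint carriage above 0.03 m/s or velocity of joint carriage below -0.03 m/s)).
It fails at once if the camera head is struck (more than 5 N) (contact force between camera_head and anything else above 5 N).
It fails at once if the mirror mount, driver or mouse is pushed more than 30 mm away (distance of any of mirror_mount, hex_driver, mouse from where it was at the start of the episode above 0.03 m).
It fails at once if the mirror mount is tipped over (angle between mirror_mount's own z axis and vertical above 0.5 rad).
Of coil3, coil4, coil5 only 1 to 2 are there at a start; the rules pass over those that are not, and their reading is None.
At some moment in a run one of tray may be knocked a few centimetres aside while the robot is not near it.
Once in a run the grip may slacken for a moment while it holds something.
It also fails if it takes over 210 s, if anything falls off the work surface, if the arm or the gripper's body presses on something with over 40 N, if the wrist force passes 120 N, or if a joint passes its speed limit or range.

## Working session

There is one attempt and no reset: what is moved stays moved. The work goes in short steps, each a Python script; the robot and the scene stay as the last script left them, time stands still between calls to the robot, and variables do not carry over. Pictures are saved under pics/ and viewed, at most 14 in all, crops included, and the job is handed in when it is done.

```bash
ls; mkdir -p pics; cat > h.py <<'E'
import numpy as np, cv2, math
from bench import robot
def cam(n):
    s=robot.snapshot(n); h,w=s['depth'].shape
    s['f']=h/2/math.tan(math.radians(s['vertical_fov'])/2); s['R']=np.array(s['R']); s['t']=np.array(s['t']); return s
def ray(s,u,v,z):
    "pixel -> world point on plane height z"
    d=s['R'].T@np.array([(u-s['cx'])/s['f'],(v-s['cy'])/s['f'],1.]); c=-s['R'].T@s['t']
    return c+d*(z-c[2])/d[2]
def cloud(s):
    h,w=s['depth'].shape; v,u=np.mgrid[:h,:w]; d=s['depth']
    P=np.stack([(u-s['cx'])/s['f']*d,(v-s['cy'])/s['f']*d,d],-1)
    P=(P-s['t'])@s['R']; P[d<=0]=np.nan; return P
def proj(s,X):
    p=s['R']@np.array(X)+s['t']; return s['f']*p[:2]/p[2]+[s['cx'],s['cy']]
E
python3 - <<'E'
from h import *
for n in('scene','top'):
    s=cam(n); cv2.imwrite(f'pics/{n}0.png',s['frame']); print(n,s['f'],s['cx'],s['cy'],-s['R'].T@s['t'],s['R'].round(3).tolist(),(s['depth']>0).mean())
    np.savez(f'{n}0.npz',**s)
print(robot.sense())
E
```

```text
pics
scene 591.627068656893 323.42628692359955 238.12887823259226 [1.04886832 0.8574512  0.89335887] [[-0.851, 0.526, 0.008], [0.328, 0.543, -0.773], [-0.411, -0.655, -0.635]] 0.9819889322916666
top 590.5954579177527 317.02694292413776 239.93349446181782 [0.32935069 0.00610387 1.29121853] [[-0.007, -1.0, -0.017], [-0.985, 0.01, -0.171], [0.171, 0.015, -0.985]] 0.9961555989583334
{'clock': 0.1, 'joint_pos': array([ 7.60661775e+01,  2.02571018e+01,  9.36251960e+01,  7.91150194e-04,
        6.61888131e+01, -1.37621189e-01]), 'qvel': array([-0.04961129, -0.09995075, -0.06264651, -0.03694433, -0.09532005,
       -0.03528828]), 'joint_torque': array([ 6.32313913e-04, -6.06354761e+01, -3.42820609e+01,  1.20890318e-04,
        3.81524063e-03,  1.61980023e-05]), 'ee_pos': array([0.14893539, 0.60654732, 0.23064936]), 'orientation': array([-1.79928891e+02, -8.94213135e-04,  1.66203478e+02]), 'ft_force': array([-1.04327206,  0.11957625, -0.0599583 ]), 'torque': array([-0.03326888, -0.00802185, -0.00072358]), 'grasp_force': 0.0, 'finger_gap': 1.003887344838973}
```

View pics/top0.png

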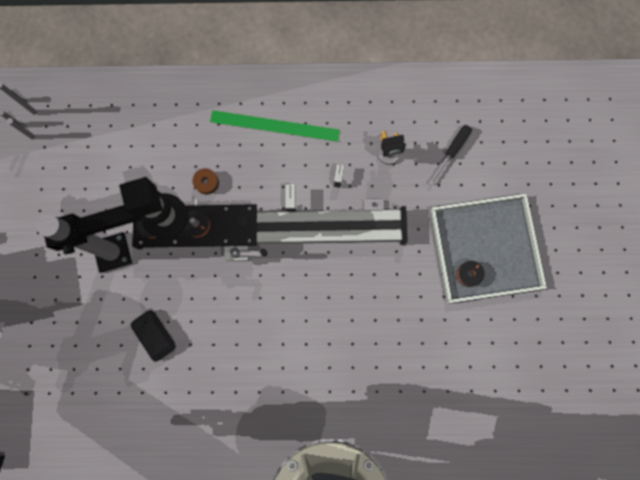

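View pics/scene0.png

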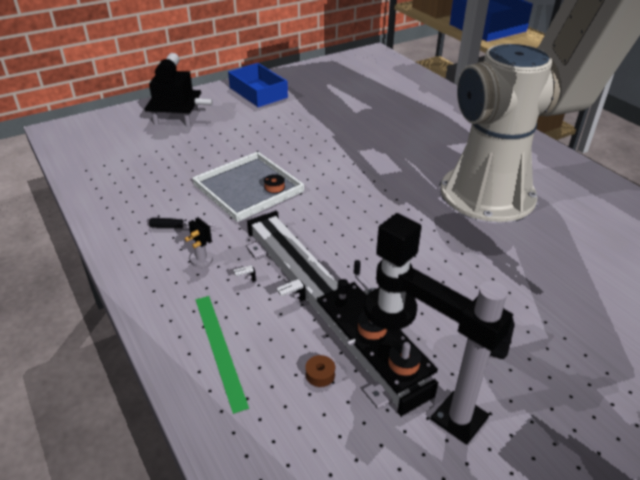

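The top view shows the rail running to the right from (140,225) to (405,225), with the clamped lever knob at (263,253). The tray is at (490,248) with coil5 at (470,273). The look-alikes are a brown coil at (205,181), and white or grey blocks at (290,196), (339,176) and (377,205). I'll check the blocks in a close crop.

```bash
python3 - <<'E'
from h import *
a=cv2.imread('pics/top0.png')[155:275,120:420]; b=cv2.imread('pics/scene0.png')[205:425,220:450]
a=cv2.resize(a,(800,320),interpolation=cv2.INTER_CUBIC); b=cv2.resize(b,None,fx=270/220,fy=270/220,interpolation=cv2.INTER_CUBIC)
b=cv2.imread('pics/scene0.png')[220:310,220:400]; b=cv2.resize(b,(560,280),interpolation=cv2.INTER_CUBIC)
c=np.zeros((600,800,3),np.uint8); c[:320]=a; c[320:,:560]=b; cv2.imwrite('pics/crop0.png',c)
t=np.load('top0.npz'); t=dict(t); P=cloud(t)
for n,(u,v) in dict(brown=(205,181),big=(290,190),bigb=(290,205),sm=(339,170),g=(377,205),g2=(315,198),mount=(392,145),mouse=(153,335),rail=(330,213),railb=(330,238),plate=(245,235),knob=(263,252),post=(235,212),coil5=(478,273),tray=(490,230),rim=(436,250),base=(110,250)).items(): print(n,P[v,u].round(4))
E
```

```text
brown [0.6907 0.2786 0.0035]
big [0.6565 0.0837 0.0456]
bigb [0.6227 0.0835 0.0472]
sm [ 0.7029 -0.0236  0.0371]
g [ 0.6292 -0.1075  0.011 ]
g2 [ 0.6501  0.0303 -0.0031]
mount [ 0.7381 -0.1345  0.0974]
mouse [0.3475 0.3751 0.0292]
rail [ 0.6066 -0.0028  0.036 ]
railb [ 0.5517 -0.0023  0.0341]
plate [0.5542 0.1774 0.0666]
knob [0.5124 0.1354 0.1   ]
post [0.6049 0.1999 0.0633]
coil5 [ 0.4735 -0.3179  0.0291]
tray [ 0.5708 -0.3546  0.0081]
rim [ 0.5284 -0.2356  0.0015]
base [0.5251 0.4633 0.0647]
```

View pics/crop0.png

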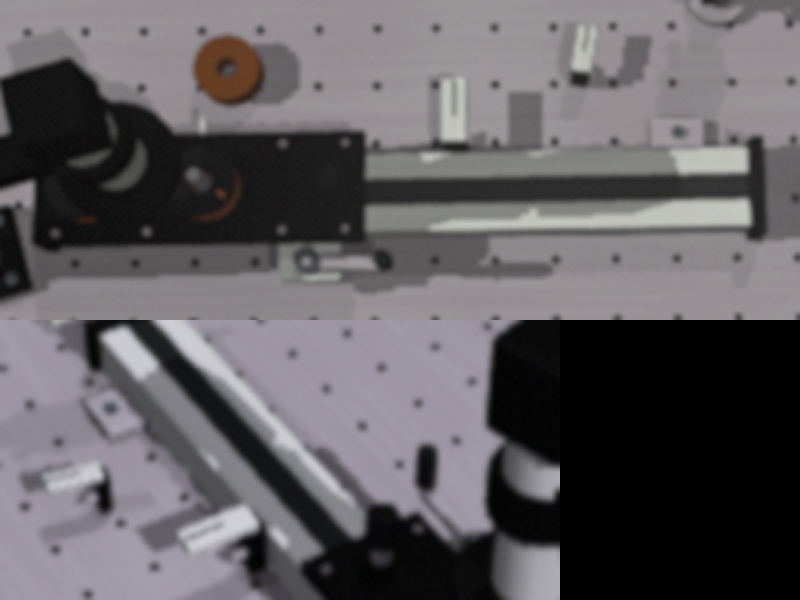

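Crop: the large white block on the rail's far flank is the index we want, at top (290,196), with its dark mark line across it. The smaller block at (339,176) stands loose, and the brown coil at (205,181) is the decoy. The white pointer is at about (196,202), the push post at (243,219) and the knob at (263,252). Next I'll measure these to sub-pixel precision.

```bash
python3 - <<'E'
from h import *
t=dict(np.load('top0.npz')); g=cv2.cvtColor(t['frame'],cv2.COLOR_BGR2GRAY).astype(float)
# rail slot (dark band) centre per column
pts=[]
for u in range(270,395,3):
    col=g[216:236,u]; w=np.clip(110-col,0,None); pts.append(ray(t,u,216+(w*np.arange(20)).sum()/w.sum(),.034))
pts=np.array(pts); k=np.polyfit(pts[:,1],pts[:,0],1); print('slot x=k*y+b',k,'resid',np.std(pts[:,0]-np.polyval(k,pts[:,1])))
np.set_printoptions(linewidth=220)
print(g[194:206,188:204].astype(int)); print(g[182:210,280:300].astype(int))
print('row of stop/plate',g[225,380:415].astype(int)); print(g[212,250:264].astype(int)); print(g[245:262,255:272].astype(int))
s=dict(np.load('scene0.npz'));
for n,X in dict(pointer=(.63,.28,.066)).items(): print(proj(s,X),proj(t,X))
E
```

```text
slot x=k*y+b [-0.00689542  0.57955038] resid 0.00016591355338691201
[[145 144 144 139 133 132 133 133 134 134 135 132 125 118 110 101]
 [144 144 142 137 129 124 127 132 133 133 133 133 133 131 129 125]
 [143 143 141 133 121 117 123 131 133 133 134 133 134 134 134 134]
 [145 143 142 132 119 114 121 132 135 133 133 134 133 133 135 135]
 [144 144 141 131 120 116 127 140 142 135 133 132 134 133 134 135]
 [143 144 141 133 122 120 134 152 152 138 130 132 133 134 133 133]
 [142 141 139 131 122 122 139 162 159 138 128 128 131 131 131 130]
 [132 132 131 126 122 124 143 166 163 136 121 120 123 121 122 122]
 [125 123 125 123 121 126 143 165 162 133 116 113 114 114 113 113]
 [117 116 117 116 116 119 136 154 151 126 110 107 107 105 105 105]
 [ 95  94  95  95  94  98 111 127 124 103  91  89  88  85  83  84]
 [ 62  60  61  61  61  63  71  84  83  70  59  60  58  56  53  51]]
[[151 150 149 149 147 142 141 141 142 145 150 152 154 153 154 153 153 153 154 153]
 [146 141 140 139 137 135 137 138 140 142 150 158 161 159 155 151 152 152 153 153]
 [142 132 126 125 129 142 153 159 157 152 158 173 179 176 162
[... 2865 characters left out ...]
 90]
 [154 154 152 146 130  97  62  39  38  38  32  43  67  85  89  92  90]
 [150 151 151 149 139 113  77  48  35  33  34  47  68  85  90  92  91]
 [132 133 134 135 131 116  88  61  45  41  45  58  76  88  90  92  90]
 [105 107 109 109 108 102  90  76  66  63  69  75  83  89  90  89  89]
 [ 90  92  93  92  92  91  89  86  83  85  87  89  92  90  89  90  90]
 [ 93  93  95  96  94  94  95  97  96  98  98  96  97  97  95  96  97]
 [ 99 100 100 101  99  99 101 102 103 102 102 103 102 101 100 100 101]
 [102 102 101 101 101 101 103 103 102 102 102 102 101 102 102 101 101]
 [101 100 101 102 101 101 101 101 100 101 101 100 102 105 108 109 109]]
[348.66626567 341.6739951 ] [197.6392072  200.63363573]
```

```bash
python3 - <<'E'
from h import *
t=dict(np.load('top0.npz')); s=dict(np.load('scene0.npz'))
r=lambda u,v,z: ray(t,u,v,z).round(4)
print('pointer',r(195.5,201,.066),'mark',r(289.9,190,.048),'plate end',r(256.5,212,.066),'stop end',r(406.5,225,.036))
print('knob',r(262.9,252,.085),'pivot',r(234.4,252.5,.07),'post',r(243,219.5,.106))
P=cloud(t)
m=(P[...,2]>.092)&(P[...,2]<.102)&(abs(P[...,0]-.51)<.03)&(abs(P[...,1]-.135)<.03); print('knob top pts',m.sum(),P[m].mean(0))
m=(P[...,2]>.098)&(P[...,2]<.112)&(abs(P[...,0]-.58)<.03)&(abs(P[...,1]-.175)<.03); print('post top pts',m.sum(),np.nanmean(P[m],0))
# scene cloud
Q=cloud(s)
m=(Q[...,2]>.092)&(Q[...,2]<.102)&(abs(Q[...,0]-.51)<.03)&(abs(Q[...,1]-.135)<.03); print('knob top sc',m.sum(),Q[m].mean(0))
m=(Q[...,2]>.098)&(Q[...,2]<.112)&(abs(Q[...,0]-.58)<.03)&(abs(Q[...,1]-.175)<.03); print('post top sc',m.sum(),np.nanmean(Q[m],0))
# tray white rim
f=t['frame'].astype(int); w=((f.min(2)>150)*255).astype(np.uint8); w[:,:425]=0; w[:170]=0;w[330:]=0
c=max(cv2.findContours(w,cv2.RETR_EXTERNAL,cv2.CHAIN_APPROX_NONE)[0],key=cv2.contourArea)
W=np.array([ray(t,*p[0],.022)[:2] for p in c]).astype(np.float32); print('tray',cv2.minAreaRect(W))
m=(P[...,2]>.024)&(P[...,2]<.034)&(abs(P[...,0]-.475)<.05)&(abs(P[...,1]+.31)<.05); print('coil5',m.sum(),P[m].mean(0))
m=(P[...,2]>.13)&(P[...,2]<.16)&(P[...,0]<.65)&(P[...,1]>.2); print('ring',P[m].min(0),P[m].max(0))
E
```

```text
pointer [0.6292 0.2846 0.066 ] mark [0.6559 0.0837 0.048 ] plate end [0.6038 0.1537 0.066 ] stop end [ 0.5783 -0.1678  0.036 ]
knob [0.5147 0.1372 0.085 ] pivot [0.5165 0.1987 0.07  ] post [0.5794 0.1764 0.106 ]
knob top pts 36 [0.51517319 0.13528756 0.09715632]
post top pts 89 [0.57755119 0.17755983 0.10529478]
knob top sc 32 [0.51502768 0.13489715 0.09474622]
post top sc 92 [0.57794302 0.1785543  0.10304849]
tray ((0.5313820242881775, -0.34307199716567993), (0.2125675231218338, 0.21305051445960999), 7.956140518188477)
coil5 464 [ 0.47404661 -0.30521405  0.02845864]
ring [0.51148925 0.27734554 0.13041814] [0.58564898 0.48603215 0.15967418]
```

```bash
cat >> h.py <<'E'
TH=math.degrees(0.0069); U=np.array([-.0069,1.,0])   # station yaw, station +y in world
ori=lambda yaw:[180,0,yaw]
def ms(p,yaw=None,vel=.15,c=None):
    return robot.move_straight(list(map(float,p)),None if yaw is None else ori(yaw),vel,c)
def st(tag=''):
    s=robot.sense(); print(tag,'t%.1f'%s['clock'],'ee',s['ee_pos'].round(4),'rpy',s['orientation'].round(1),'F',s['ft_force'].round(1),'gap %.3f gf %.1f'%(s['finger_gap'],s['grasp_force'])); return s
def arc(piv,a0,a1,z,n=6,vel=.06,yaw0=90):
    "swing pinched knob from lever angle a0 to a1 (rad)"
    for a in np.linspace(a0,a1,n+1)[1:]:
        th=math.radians(TH)-a   # lever dir: -y rotated clockwise
        d=np.array([math.sin(th),-math.cos(th)])
        ms([piv[0]+.062*d[0],piv[1]+.062*d[1],z],yaw0+math.degrees(th),vel)
    st('arc')
def save(n,name):
    s=cam(n); cv2.imwrite(f'pics/{name}.png',s['frame']); np.savez(f'{name}.npz',**s); return s
E
python3 - <<'E'
from h import *
k=np.array([.515,.1355]); piv=[.5146,.1975]
print(robot.ik([k[0],k[1],.2],ori(90.4)), robot.ik([piv[0]-.062,piv[1],.075],ori(.4)))
robot.reach([.40,.135,.25],ori(90.4)); st()
robot.grip(.45,30)
ms([k[0],k[1],.16]); hit=ms([k[0],k[1],.076],vel=.05,c=8); st('down %s'%hit)
robot.grip(0,30); st('pinched')
arc(piv,0,1.57,.076)
robot.grip(.45); st(); save('top','lev1')
E
```

```text
[ 1.45794362e+01  1.39847789e+01  1.06700545e+02 -2.54444375e-14
  5.93146761e+01  1.41794362e+01] [ 2.34008590e+01  2.12245744e+01  1.16652826e+02 -2.54444375e-14
  4.21226000e+01  1.13000859e+02]
 t2.0 ee [0.4002 0.1356 0.25  ] rpy [180.   -0.   90.5] F [0.4 0.6 0. ] gap 0.998 gf 0.0
down False t5.5 ee [0.5152 0.1355 0.0763] rpy [180.   -0.   90.4] F [0.3 0.6 0. ] gap 0.447 gf 0.0
pinched t5.9 ee [0.5148 0.1354 0.0762] rpy [-180.     0.    90.4] F [-2.9 -1.1  4.9] gap 0.148 gf 29.2
arc t8.4 ee [0.4547 0.1964 0.0763] rpy [179.9  -0.2   0.8] F [ 6.9 -3.8  2. ] gap 0.144 gf 29.9
 t8.7 ee [0.4522 0.1967 0.0757] rpy [1.8e+02 1.0e-01 5.0e-01] F [-1.2  0.7 -0. ] gap 0.455 gf 0.0
```

```bash
python3 - <<'E'
from h import *
ms([.4525,.1967,.17]); ms([.5778,.178,.17]); hit=ms([.5778,.178,.080],vel=.06,c=8); st('down %s'%hit)
robot.grip(0,40); a=st('pinched')['ee_pos']
b=a-.2011*U; ms([b[0],b[1],.080],vel=.08); robot.pause(.3); e=st('slid'); print((e['ee_pos']-a).round(4))
s=save('top','slid1')
g=cv2.cvtColor(s['frame'],cv2.COLOR_BGR2GRAY)[175:265,180:380]; cv2.imwrite('pics/slidc.png',cv2.resize(g,(800,360),interpolation=cv2.INTER_CUBIC))
E
```

```text
down False t12.2 ee [0.5781 0.1781 0.0804] rpy [-180.    -0.     0.4] F [ 0.2 -0.2 -0.7] gap 0.447 gf 0.0
pinched t12.5 ee [0.578  0.1772 0.0805] rpy [179.9  -0.    0.5] F [ 0.3 -4.8  4.1] gap 0.243 gf 39.2
slid t15.5 ee [ 0.5795 -0.0232  0.0805] rpy [-179.9   -0.     0.4] F [-2.6  2.8  6.8] gap 0.246 gf 39.6
[ 1.500e-03 -2.003e-01 -1.000e-04]
```

View pics/slidc.png

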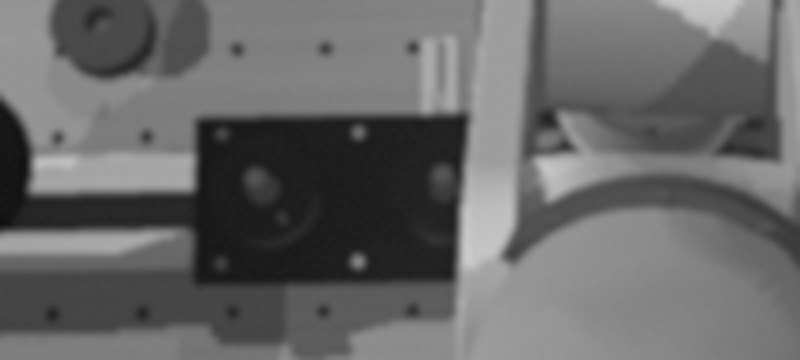

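The crop shows the carriage plate's left edge at crop x≈197, and the mark line at crop x≈438 just ahead of the plate's far edge. The pointer lies there white on white, so I'll release, retreat and measure it with the arm clear.

```bash
python3 - <<'E'
from h import *
robot.grip(.45); e=robot.sense()['ee_pos']; ms([e[0],e[1],.17]); robot.reach([.40,.0-.20,.25],ori(.4)); st()
s=save('top','slid2'); g=cv2.cvtColor(s['frame'],cv2.COLOR_BGR2GRAY).astype(float)
np.set_printoptions(linewidth=220)
print(g[190:208,278:302].astype(int)); print(g[245,224:234].astype(int),g[212,224:234].astype(int)); print(g[245,348:360].astype(int),g[212,348:360].astype(int))
cr=cv2.resize(s['frame'][165:275,190:390],(800,440),interpolation=cv2.INTER_CUBIC); cv2.imwrite('pics/slid2c.png',cr)
E
```

```text
t17.6 ee [ 0.4006 -0.1997  0.2496] rpy [-180.     0.     0.4] F [ 0.2  0.3 -1.1] gap 0.448 gf 0.0
[[156 154 144 135 132 131 141 167 191 198 190 166 152 174 194 193 168 140 132 132 132 133 131 132]
 [156 153 144 135 131 130 142 166 191 198 190 165 152 174 194 192 166 137 128 131 132 131 132 132]
 [155 153 145 134 131 130 140 167 190 198 190 166 152 174 194 192 164 134 127 131 132 131 132 132]
 [156 153 144 135 131 131 139 166 190 199 189 166 151 174 194 192 163 133 127 130 131 132 131 132]
 [157 154 145 134 130 130 141 165 190 198 191 165 152 174 195 191 164 132 127 131 132 131 132 131]
 [156 154 144 135 130 131 140 165 188 197 189 165 152 174 194 192 164 133 128 131 132 131 130 132]
 [155 152 145 134 130 130 139 163 184 191 186 165 155 175 195 192 164 135 128 130 132 132 131 132]
 [154 151 143 133 129 130 139 160 176 180 178 166 162 180 196 193 165 134 128 131 131 131 131 131]
 [149 148 140 132 129 128 137 158 172 173 173 170 170 185 197 192 165 135 126 128 129 129 129 129]
 [142 138 133 128 128 127 137 156 171 170 172 174 176 187 198 192 166 135 126 128 129 130 128 129]
 [132 132 13
[... 242 characters left out ...]
6 163 157 135 112 110 113 112 113 113 114]
 [ 96  96  98  97  96  96 102 113 124 122 114 110 107 109 111 107  93  81  81  82  82  83  82  83]
 [ 56  56  57  57  57  58  60  65  70  70  66  64  63  58  58  56  50  46  47  48  48  49  48  49]
 [ 33  34  36  33  34  34  34  35  35  34  35  36  35  34  33  34  34  32  32  33  32  33  32  32]
 [ 33  30  32  33  32  31  31  30  31  30  31  32  31  31  32  32  32  32  31  33  32  33  33  34]
 [ 33  33  32  35  32  34  33  32  30  31  32  33  31  33  33  32  33  32  32  33  32  33  33  32]]
[91 91 89 84 70 50 43 42 45 44] [130 130 127 119  98  60  33  28  28  29]
[66 66 67 71 73 72 73 72 72 73 72 72] [ 31  43  67  89 100 102 102 102 101 102 102 102]
```

View pics/slid2c.png

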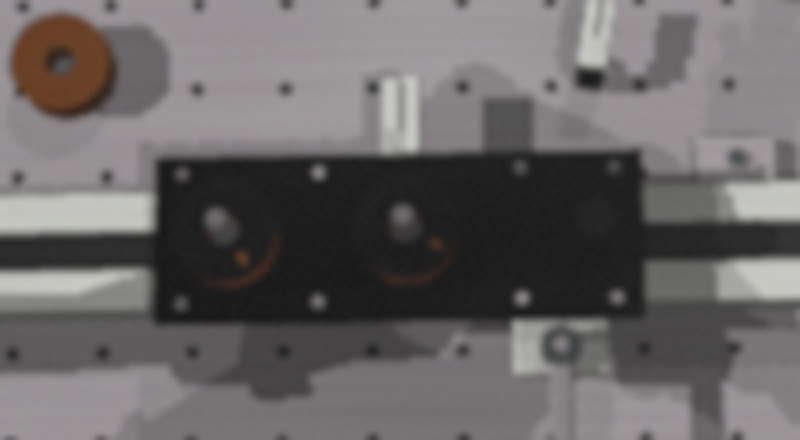

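```bash
python3 - <<'E'
from h import *
t=dict(np.load('slid2.npz')); ys=lambda u,v,z:(lambda p:round(float(p@U),4))(ray(t,u,v,z))
L,Rr,H=ys(228.5,212,.066),ys(350.0,212,.066),ys(256.5,212,.066)
print('plate',L,Rr,'len',L-Rr,'centre',(L+Rr)/2,'slide',H-Rr)
for v,u in((186,290.0),(192,290.0)): print('mark',ys(u,v,.048))
print('ptr home',ys(195.5,201,.066),'now',ys(286.6,202,.066))
g=cv2.cvtColor(t['frame'],cv2.COLOR_BGR2GRAY).astype(float)
# difference against the home picture around the pointer
g0=cv2.cvtColor(np.load('top0.npz')['frame'],cv2.COLOR_BGR2GRAY).astype(float)
P=cloud(t)
m=(P[...,2]>.098)&(P[...,2]<.112)&(abs(P[...,0]-.58)<.03)&(abs(P[...,1]+.023)<.03); print('post',m.sum(),P[m].mean(0)@U)
s=save('scene','slid2s'); c=s['frame']; p=proj(s,[.63,.083,.06]); print(p); u,v=map(int,p)
cv2.imwrite('pics/slid2s_c.png',cv2.resize(c[v-25:v+25,u-40:u+40],(800,500),interpolation=cv2.INTER_CUBIC))
E
```

```text
plate 0.2092 -0.0492 len 0.2584 centre 0.08 slide 0.1987
mark 0.0789
mark 0.079
ptr home 0.2802 now 0.0853
post 88 -0.025685762223291376
[295.13451618 280.15163069]
```

View pics/slid2s_c.png

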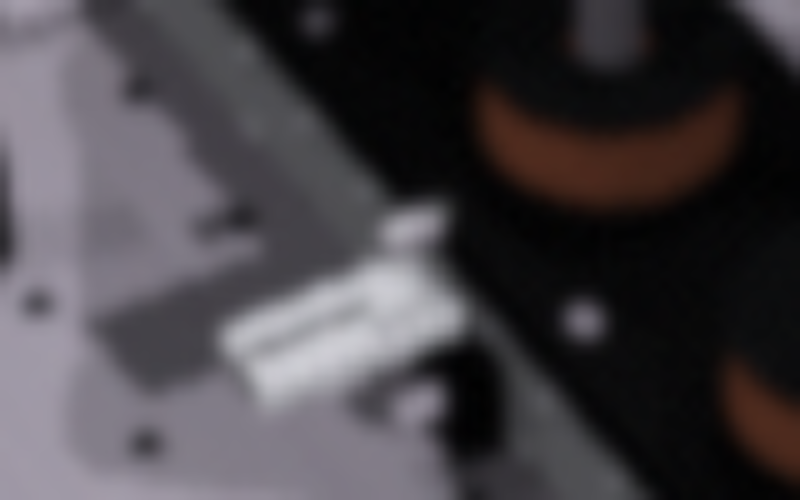

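The scene crop shows the pointer bar at crop (415,228) and the mark line centre at crop (312,322), so I'll compare their positions along the rail.

```bash
python3 - <<'E'
from h import *
s=dict(np.load('slid2s.npz'))
ox,oy=295-40,280-25
for n,x,y,z in(('ptr l',387,238,.066),('ptr c',415,228,.066),('ptr r',448,212,.066),('mark far',258,348,.048),('mark c',312,322,.048),('mark near',360,303,.048),('block edge1',222,330,.048),('block edge2',265,400,.048)):
    p=ray(s,ox+(x+.5)/10-.5,oy+(y+.5)/10-.5,z); print(n,p.round(4),'ys',round(float(p@U),4))
E
```

```text
ptr l [0.6337 0.082  0.066 ] ys 0.0776
ptr c [0.6273 0.0823 0.066 ] ys 0.078
ptr r [0.6192 0.0817 0.066 ] ys 0.0774
mark far [0.6631 0.0799 0.048 ] ys 0.0753
mark c [0.65   0.0789 0.048 ] ys 0.0744
mark near [0.6389 0.0791 0.048 ] ys 0.0747
block edge1 [0.6669 0.0715 0.048 ] ys 0.0669
block edge2 [0.669  0.0937 0.048 ] ys 0.0891
```

```bash
python3 - <<'E'
from h import *
robot.reach([.5795,-.0232,.17],ori(.4)); ms([.5795,-.0232,.080],vel=.08,c=8)
robot.grip(0,40); a=robot.sense()['ee_pos']; y=a[1]-.002
for i in range(6):
    ms([a[0],y,.080],vel=.02); robot.pause(.2); d=(robot.sense()['ee_pos']-a)[1]; print(i,round(d,4))
    if d<-.0017: break
    y-=(.002+d)+.0002
robot.grip(.45); e=st()['ee_pos']; ms([e[0],e[1],.17]); robot.reach([.40,.0-.20,.25],ori(.4))
t=save('top','slid3'); s=save('scene','slid3s')
g=cv2.cvtColor(t['frame'],cv2.COLOR_BGR2GRAY).astype(float)
print(g[212,224:234].astype(int),g[212,348:360].astype(int))
P=cloud(t);m=(P[...,2]>.098)&(P[...,2]<.112)&(abs(P[...,0]-.58)<.03)&(abs(P[...,1]+.023)<.03); print('post',m.sum(),P[m].mean(0)@U)
m=(P[...,2]>.090)&(P[...,2]<.104)&(abs(P[...,0]-.453)<.03)&(abs(P[...,1])<.03); print('knob',m.sum(),P[m].mean(0))
E=[*s['frame'][255:305,255:335]]; cv2.imwrite('pics/slid3s_c.png',cv2.resize(np.array(E),(800,500),interpolation=cv2.INTER_CUBIC))
E
```

```text
0 -0.0016
1 -0.002
 t21.5 ee [ 0.5799 -0.0258  0.0799] rpy [180.   -0.    0.4] F [ 0.3 -0.3 -0.7] gap 0.448 gf 0.0
[132 131 130 128 121 100  60  29  27  28] [ 31  34  42  66  88 100 102 102 101 101 103 103]
post 89 -0.027698769224387573
knob 38 [ 0.45759804 -0.00464946  0.09624788]
```

View pics/slid3s_c.png

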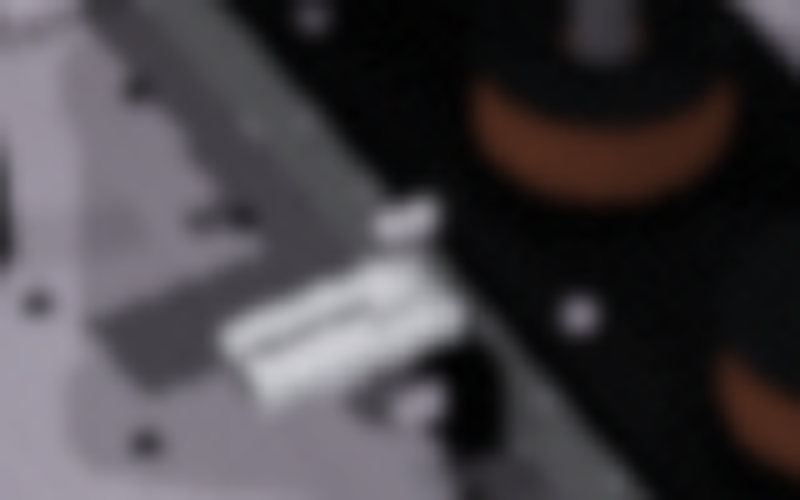

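The scene crop shows the pointer bar about 2 mm nearer the mark line, now roughly in line with it. Next I'll clamp it with a loose cage around the knob.

```bash
python3 - <<'E'
from h import *
piv=[.516,-.0042]
robot.reach([piv[0]-.0615,piv[1],.17],ori(.4)); print('hit',ms([piv[0]-.0615,piv[1],.076],vel=.08,c=8))
robot.grip(.20,20); st('cage')
arc(piv,1.57,-.06,.076,n=8); e=robot.sense()['ee_pos']
ms([e[0]+.003,e[1],.076],vel=.03); st('push')
robot.grip(.45); e=st()['ee_pos']; ms([e[0],e[1],.19]); robot.reach([.40,-.20,.28],ori(.4))
t=save('top','cl1'); s=save('scene','cl1s')
g=cv2.cvtColor(t['frame'],cv2.COLOR_BGR2GRAY).astype(float)
print(g[212,224:234].astype(int),g[212,348:360].astype(int))
P=cloud(t);m=(P[...,2]>.098)&(P[...,2]<.112)&(abs(P[...,0]-.58)<.03)&(abs(P[...,1]+.023)<.03); print('post',m.sum(),P[m].mean(0)@U)
m=(P[...,2]>.090)&(P[...,2]<.104)&(abs(P[...,0]-.515)<.03)&(abs(P[...,1]+.065)<.03); print('knob',m.sum(),P[m].mean(0))
# coils / spindle tops
for n,y in(('a',.17),('b',.075)):
    m=(abs(P[...,0]-.58)<.04)&(abs(P[...,1]-y)<.04); z=P[m][:,2]; print(n,np.histogram(z,bins=[.05,.06,.07,.08,.086,.094,.1,.108,.116,.13])[0])
    for lo,hi in((.084,.096),(.108,.120),(.11,.13)):
        q=m&(P[...,2]>lo)&(P[...,2]<hi)
        if q.sum(): print('  ',lo,q.sum(),P[q].mean(0).round(4),P[q].min(0).round(4),P[q].max(0).round(4))
cv2.imwrite('pics/cl1.png',np.vstack([cv2.resize(t['frame'][165:275,190:390],(545,300),interpolation=cv2.INTER_CUBIC),cv2.resize(s['frame'][200:350,220:492],(545,300),interpolation=cv2.INTER_CUBIC)]))
E
```

```text
hit False
cage t25.9 ee [ 0.4548 -0.0044  0.0763] rpy [180.   -0.    0.4] F [ 0.1 -1.6  1.8] gap 0.198 gf 1.1
arc t28.8 ee [ 0.5194 -0.0659  0.0758] rpy [-180.    -0.    93.5] F [-2.6 -1.  -1.3] gap 0.198 gf 1.2
push t29.1 ee [ 0.5197 -0.0659  0.0756] rpy [-179.7   -0.    93.6] F [-9.3 -2.   5.8] gap 0.204 gf 4.9
 t29.4 ee [ 0.523  -0.0659  0.0763] rpy [179.9   0.   93.8] F [-0.2  0.5 -0.1] gap 0.453 gf 0.0
[131 130 129 127 122  99  60  31  27  29] [ 32  32  43  66  89  99 101 101 101 102 102 103]
post 89 -0.027639143076979886
knob 35 [ 0.51975166 -0.06598933  0.09621806]
a [  6 758  72  24 458  24   6  19  15]
   0.084 493 [0.5784 0.1709 0.09  ] [0.5512 0.143  0.0843] [0.6058 0.1979 0.0958]
   0.108 29 [0.5779 0.1705 0.1149] [0.5723 0.1649 0.1087] [0.5852 0.1773 0.1195]
   0.11 31 [0.578  0.1706 0.1165] [0.5723 0.1649 0.1121] [0.5852 0.1773 0.1241]
b [  5 793  60  28 457  20   8  17  15]
   0.084 497 [0.579  0.0759 0.0899] [0.5523 0.0496 0.0842] [0.6065 0.1039 0.0959]
   0.108 28 [0.5784 0.0757 0.1153] [0.5733 0.0709 0.1095] [0.5839 0.0816 0.1198]
   0.11 31 [0.5784 0.076  0.1162] [0.5733 0.0709 0.1112] [0.5839 0.0816 0.1214]
```

View pics/cl1.png

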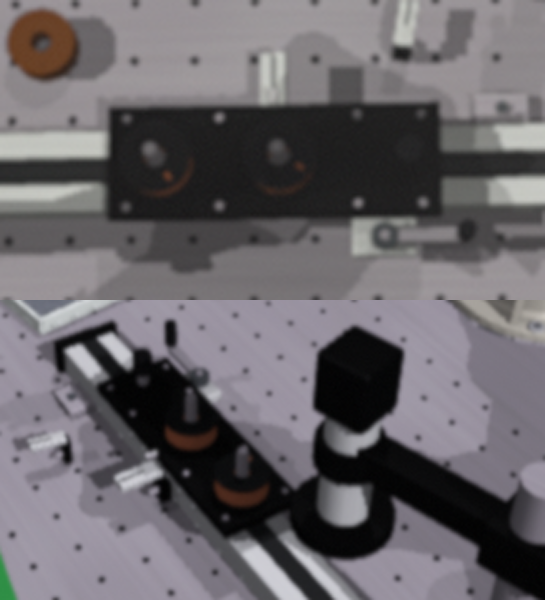

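The carriage is clamped at the mark with the lever pointing along -y, and the knob is at crop (467,230). There is one coil on each spindle (tops at z≈0.090), plus coil5 in the tray. Next I'll pick coil2 from spindle_b.

```bash
cat >> h.py <<'E'
def tray(name):
    t=save('top',name); f=t['frame'].astype(int); w=((f.min(2)>150)*255).astype(np.uint8); w[:,:415]=0; w[:150]=0;w[360:]=0
    w=cv2.morphologyEx(w,cv2.MORPH_CLOSE,np.ones((5,5)))
    c=max(cv2.findContours(w,cv2.RETR_EXTERNAL,cv2.CHAIN_APPROX_NONE)[0],key=cv2.contourArea)
    (x,y),sz,a=cv2.minAreaRect(np.array([ray(t,*p[0],.022)[:2] for p in c]).astype(np.float32))
    a=(a+45)%90-45; print('tray',round(x,4),round(y,4),np.round(sz,3),'yaw',round(a,1)); return np.array([x,y]),a,t
def tw(c,a,p):
    r=math.radians(a); return c+np.array([[math.cos(r),-math.sin(r)],[math.sin(r),math.cos(r)]])@p
def pick(x,y,yaw,above=.175,zg=.066,lift=.17):
    robot.grip(1.0); robot.reach([x,y,above],ori(yaw)); print('hit',ms([x,y,zg],vel=.08,c=8)); robot.grip(0,50); s=st('gripped')
    e=s['ee_pos']; ms([e[0],e[1],lift],vel=.08); return st('lifted')['finger_gap'], e
def coils(t,c):
    "black/copper tops in tray by height"
    P=cloud(t); q=((P[...,2]>.023)&(P[...,2]<.036)&(np.hypot(P[...,0]-c[0],P[...,1]-c[1])<.125)).astype(np.uint8)
    n,l,sv,ce=cv2.connectedComponentsWithStats(q)
    return [P[l==i].mean(0).round(4) for i in range(1,n) if sv[i,4]>150]
E
python3 - <<'E'
from h import *
g,e=pick(.5790,.0760,.4)
c,a,t=tray('tr1'); print(coils(t,c))
E
```

```text
hit False
gripped t35.3 ee [0.5793 0.076  0.0668] rpy [-180.    -0.     0.4] F [-2.  -0.4  7.4] gap 0.631 gf 52.5
lifted t36.8 ee [0.5789 0.076  0.1694] rpy [1.8e+02 1.0e-01 4.0e-01] F [ 0.2  0.6 -2.5] gap 0.629 gf 52.7
tray 0.4962 -0.357 [0.174 0.213] yaw 7.5
[array([ 0.4592, -0.3157,  0.0284])]
```

```bash
python3 - <<'E'
from h import *
f=np.load('tr1.npz')['frame']; cv2.imwrite('pics/tr1c.png',cv2.resize(f[150:340,380:600],(660,570),interpolation=cv2.INTER_CUBIC))
E
```

```text
(no output)
```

View pics/tr1c.png

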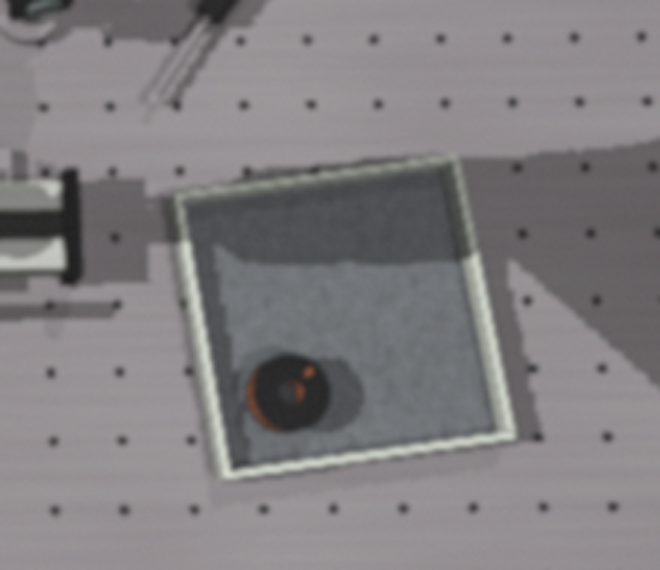

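The tray was knocked aside and partly shaded. Its corners in the crop are (178,196), (458,156), (514,438) and (225,478), and coil5 is at (288,392). I'll use these corners.

```bash
python3 - <<'E'
from h import *
t=dict(np.load('tr1.npz'))
W=np.array([ray(t,380+u/3,150+v/3,.022)[:2] for u,v in((178,196),(458,156),(514,438),(225,478))])
c=W.mean(0); d=W[1]+W[0]-W[2]-W[3]; a=math.degrees(math.atan2(d[1],d[0])); print(c,a,[np.linalg.norm(W[i]-W[i-1]).round(4) for i in range(4)])
k=coils(t,c)[0][:2]; print('coil5 in tray',tw(np.zeros(2),-a,k-c).round(4))
p=tw(c,a,np.array([.045,.02])); yaw=a; print('place',p)
e=robot.sense()['ee_pos']
robot.reach([p[0],p[1],.15],ori(yaw)); st('above')
print('hit',ms([p[0],p[1],.0065],vel=.06,c=6)); st('down')
robot.grip(.78); ms([p[0],p[1],.15]); st()
robot.reach([.45,.05,.28],ori(yaw)); t=save('top','tr2'); print([tw(np.zeros(2),-a,q[:2]-c).round(4) for q in coils(t,c)],coils(t,c))
E
```

```text
[ 0.51307085 -0.35728066] 6.9379125503801555 [np.float64(0.2064), np.float64(0.207), np.float64(0.2075), np.float64(0.2076)]
coil5 in tray [-0.0485  0.0478]
place [ 0.55532547 -0.33199139]
above t38.3 ee [ 0.5557 -0.331   0.15  ] rpy [-180.   -0.    7.] F [ 0.3  0.4 -2.4] gap 0.634 gf 52.7
hit False
down t40.9 ee [ 0.5554 -0.3321  0.0067] rpy [180.   -0.    6.9] F [ 0.6 -0.7 -1.4] gap 0.630 gf 52.7
 t42.3 ee [ 0.5547 -0.3316  0.149 ] rpy [-1.799e+02  1.000e-01  6.900e+00] F [-0.5  0.4 -0.3] gap 0.778 gf 0.0
[array([0.0454, 0.0211]), array([-0.0487,  0.0477])] [array([ 0.5556, -0.3309,  0.0284]), array([ 0.459 , -0.3158,  0.0286])]
```

```bash
python3 - <<'E'
from h import *
g,e=pick(.5785,.1706,.4)
t=save('top','tr3'); c0=np.array([.5131,-.3573]); a=6.94
k=coils(t,c0); print(k,[tw(np.zeros(2),-a,q[:2]-c0).round(4) for q in k])
E
```

```text
hit False
gripped t46.9 ee [0.5787 0.1706 0.0669] rpy [-180.    -0.     0.4] F [-3.  -0.7  7.3] gap 0.646 gf 51.6
lifted t48.4 ee [0.5784 0.1705 0.1694] rpy [1.8e+02 1.0e-01 4.0e-01] F [-0.   0.5 -1.6] gap 0.645 gf 52.9
[array([ 0.5555, -0.3308,  0.0284]), array([ 0.4592, -0.3158,  0.0283])] [array([0.0453, 0.0212]), array([-0.0485,  0.0477])]
```

```bash
python3 - <<'E'
from h import *
c=np.array([.5131,-.3573]); a=6.94; p=tw(c,a,np.array([-.03,-.045])); yaw=a+90; print(p)
robot.reach([p[0],p[1],.15],ori(yaw)); st('above')
print('hit',ms([p[0],p[1],.0065],vel=.06,c=6)); st('down')
robot.grip(.78); ms([p[0],p[1],.15]); st()
robot.reach([.42,0.0,.28],ori(yaw)); robot.pause(.3); t=save('top','tr4'); s=save('scene','tr4s'); k=coils(t,c); print(k,[tw(np.zeros(2),-a,q[:2]-c).round(4) for q in k])
P=cloud(t)
for q in k:
    m=(np.hypot(P[...,0]-q[0],P[...,1]-q[1])<.024)&(P[...,2]>.02)&(P[...,2]<.06); A=P[m]; co=np.linalg.lstsq(np.c_[A[:,:2],np.ones(len(A))],A[:,2],rcond=None)[0]; print('tilt',co[:2].round(3))
m=(P[...,2]>.098)&(P[...,2]<.112)&(abs(P[...,0]-.58)<.03)&(abs(P[...,1]+.023)<.03); print('post',m.sum(),P[m].mean(0)@U)
m=(P[...,2]>.090)&(P[...,2]<.104)&(abs(P[...,0]-.515)<.03)&(abs(P[...,1]+.065)<.03); print('knob',m.sum(),P[m].mean(0))
x=np.vstack([cv2.resize(t['frame'][165:325,190:590],(740,296)),cv2.resize(s['frame'][130:360,160:490],(430,300))[:, :].repeat(1,0) if 0 else cv2.copyMakeBorder(cv2.resize(s['frame'][130:360,160:490],(430,300)),0,0,0,310,0)]); cv2.imwrite('pics/tr4.png',x)
E
```

```text
[ 0.48875715 -0.40559519]
above t50.7 ee [ 0.4891 -0.4052  0.15  ] rpy [180.   -0.   96.9] F [ 0.2 -1.3 -3.1] gap 0.644 gf 53.0
hit False
down t53.2 ee [ 0.4889 -0.4057  0.0067] rpy [180.    0.   96.9] F [-0.4 -0.4 -1.1] gap 0.641 gf 53.0
 t54.6 ee [ 0.4882 -0.4052  0.1491] rpy [-1.799e+02 -1.000e-01  9.690e+01] F [ 0.5 -0.1 -0.4] gap 0.782 gf 0.0
[array([ 0.5556, -0.3304,  0.0284]), array([ 0.4914, -0.4065,  0.0282]), array([ 0.4589, -0.3156,  0.0284])] [array([0.0454, 0.0216]), array([-0.0275, -0.0462]), array([-0.0488,  0.0479])]
tilt [-0.019  0.011]
tilt [-0.003  0.007]
tilt [-0.019  0.005]
post 74 -0.02775394718776494
knob 0 [nan nan nan]<stdin>:11: RuntimeWarning: Mean of empty slice.
  ret = um.true_divide(
```

View pics/tr4.png

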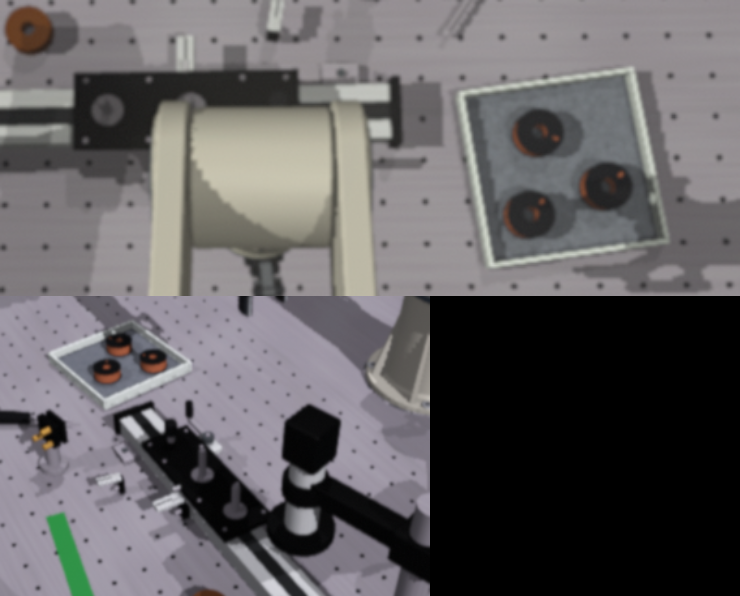

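All three coils lie flat and separate in the tray, at upper-panel pixels (538,132), (606,186) and (529,214). Both spindles are empty and the carriage is still at the mark. Next I'll unclamp it.

```bash
python3 - <<'E'
from h import *
piv=[.517,-.0042]; k=[.518,-.066]
robot.grip(.45,30); robot.reach([k[0],k[1],.18],ori(90.4)); print('hit',ms([k[0],k[1],.076],vel=.08,c=8))
robot.grip(.20,30); st('cage')
arc(piv,0,1.62,.076,n=8)
robot.grip(.45); e=st()['ee_pos']; ms([e[0],e[1],.17])
robot.reach([.40,-.20,.28],ori(.4)); t=save('top','op2'); P=cloud(t)
m=(P[...,2]>.098)&(P[...,2]<.112)&(abs(P[...,0]-.58)<.03)&(abs(P[...,1]+.023)<.03); print('post',m.sum(),P[m].mean(0))
m=(P[...,2]>.090)&(P[...,2]<.104)&(abs(P[...,0]-.455)<.04)&(abs(P[...,1])<.04); print('knob',m.sum(),P[m].mean(0))
E
```

```text
hit False
cage t59.5 ee [ 0.5181 -0.066   0.0762] rpy [180.    0.   90.4] F [ 0.8 -0.6  0.1] gap 0.197 gf 0.0
arc t62.3 ee [ 0.455  -0.0017  0.076 ] rpy [-180.    0.   -2.] F [-0.9  0.  -0.7] gap 0.202 gf 0.0
 t62.7 ee [ 0.455  -0.0017  0.076 ] rpy [-180.     0.    -2.4] F [-0.4 -0.1 -0.3] gap 0.451 gf 0.0
post 85 [ 0.57932697 -0.02058762  0.1050566 ]
knob 38 [ 0.45760144 -0.00133644  0.09648907]
```

```bash
python3 - <<'E'
from h import *
robot.grip(.45,40); robot.reach([.5795,-.0206,.17],ori(.4)); print('hit',ms([.5795,-.0206,.080],vel=.08,c=8))
robot.grip(0,40); a=st('pinched')['ee_pos']
b=a+(.1775-a[1]-.006)*U; ms([b[0],b[1],.080],vel=.08); st('near')
b=b+.012*U; print('hit',ms([b[0],b[1],.080],vel=.02,c=14)); robot.pause(.3); st('home')
robot.grip(.45); e=st('rel')['ee_pos']; ms([e[0],e[1],.17])
robot.reach([.40,0,.28],ori(.4)); t=save('top','home'); P=cloud(t)
m=(P[...,2]>.098)&(P[...,2]<.112)&(abs(P[...,0]-.578)<.03)&(abs(P[...,1]-.178)<.03); print('post',m.sum(),P[m].mean(0))
m=(P[...,2]>.090)&(P[...,2]<.104)&(abs(P[...,0]-.455)<.04)&(abs(P[...,1]-.197)<.04); print('knob',m.sum(),P[m].mean(0))
g=cv2.cvtColor(t['frame'],cv2.COLOR_BGR2GRAY); print(g[212,250:264])
E
```

```text
hit False
pinched t67.3 ee [ 0.5799 -0.0207  0.0808] rpy [ 1.8e+02 -1.0e-01  4.0e-01] F [-2.1 -1.3  6.2] gap 0.244 gf 39.1
near t69.8 ee [0.5785 0.171  0.0807] rpy [180.    0.    0.4] F [-2.9 -3.5  9.2] gap 0.245 gf 39.5
hit True
home t70.6 ee [0.5784 0.1771 0.0808] rpy [179.8   0.    0.5] F [-0.  -1.6  5.1] gap 0.241 gf 39.7
rel t70.9 ee [0.5777 0.1773 0.0799] rpy [1.798e+02 1.000e-01 4.000e-01] F [-0.5  0.2  0.4] gap 0.450 gf 0.0
post 88 [0.57749336 0.17761934 0.10530841]
knob 37 [0.4560871  0.19663178 0.09656367]
[29 29 31 31 28 32 44 70 85 89 88 87 88 88]
```

```bash
python3 - <<'E'
from h import *
piv=[.5146,.1972]
robot.reach([piv[0]-.0615,piv[1],.17],ori(.4)); print('hit',ms([piv[0]-.0615,piv[1],.076],vel=.08,c=8))
robot.grip(.20,20); arc(piv,1.57,-.06,.076,n=8); e=robot.sense()['ee_pos']
ms([e[0]+.003,e[1],.076],vel=.03); st('push')
robot.grip(.45); e=st()['ee_pos']; ms([e[0],e[1],.19]); robot.reach([.40,-.05,.28],ori(.4)); robot.pause(.3)
t=save('top','fin'); s=save('scene','fins'); P=cloud(t)
m=(P[...,2]>.098)&(P[...,2]<.112)&(abs(P[...,0]-.578)<.03)&(abs(P[...,1]-.178)<.03); print('post',m.sum(),P[m].mean(0))
m=(P[...,2]>.090)&(P[...,2]<.104)&(abs(P[...,0]-.515)<.03)&(abs(P[...,1]-.135)<.03); print('knob',m.sum(),P[m].mean(0))
g=cv2.cvtColor(t['frame'],cv2.COLOR_BGR2GRAY); print(g[212,250:264]); print(coils(t,[.5131,-.3573]))
cv2.imwrite('pics/fin.png',t['frame'])
E
```

```text
hit False
arc t78.2 ee [0.518  0.1353 0.0758] rpy [-179.9    0.    93.5] F [-2.2 -1.6  0.2] gap 0.200 gf 1.3
push t78.5 ee [0.5182 0.1352 0.0756] rpy [-179.7    0.    93.6] F [-10.2   0.6   5.1] gap 0.197 gf 4.9
 t78.8 ee [0.5216 0.1354 0.0763] rpy [179.9  -0.   93.8] F [ 0.  -0.2 -0.8] gap 0.453 gf 0.0
post 87 [0.57758238 0.17758573 0.10529133]
knob 37 [0.51815844 0.13554331 0.09665835]
[28 29 29 29 29 30 45 69 84 89 88 87 86 87]
[array([ 0.5556, -0.3305,  0.0284]), array([ 0.4912, -0.4066,  0.0284]), array([ 0.4593, -0.3159,  0.0285])]
```

View pics/fin.png

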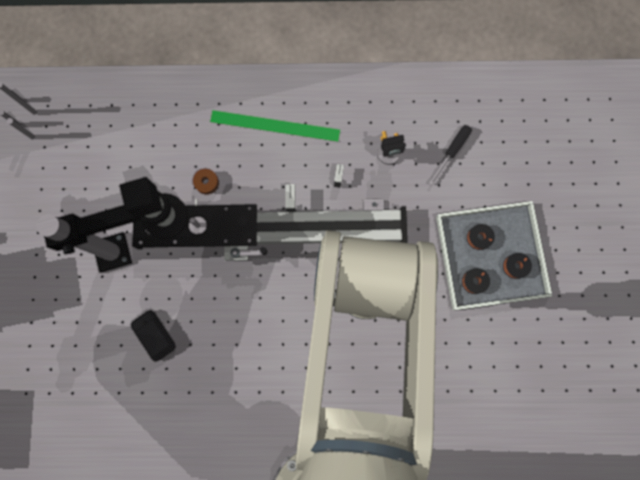

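The carriage is home and its plate end is at (256,225), as at the start. The lever is clamped with its knob at (263,252), and the three coils lie flat in the tray at (481,237), (517,265) and (476,281). The bystanders have not moved, so I'm handing in.

```bash
python3 -c "
from h import *
print(robot.hand_in())"
```

```text
the job is handed in; nothing more can be done
None
```

The job is handed in, with no verdict returned: my last pictures show the carriage home and clamped, both spindle coils plus coil5 flat in the tray, and the camera head and bystanders where they started.

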